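# Secure the punches: fold the sprung flap over and tuck it under the lip

### The arm

A 6-joint arm with a two-finger parallel gripper is mounted at the origin on a cart in front of the work surface, level with it; the furniture and walls round the work are solid. World frame = base frame: x ahead of the robot, y to its left, z up, the work surface at z = 0. Lengths are in m, angles in rad, forces in N, time in s.
With the tool pointing down it reaches from about 0.25 to 0.775 m from the base axis. Payload 4 kg.
Tool frame: the origin (TCP) lies on the centre line of the jaws, within the pads' length; the fingertips stand 14 mm ahead of it and the grasp point (between the pads) lies 5 mm behind it; x points along the fingers, z is the direction in which the jaws open and shut, and the axes are right-handed (so a half turn about x gives the same grasp; the last joint's range is limited). The gripper opens to 94 mm and grips with 3 to 60 N. Pads are 16 mm wide; open, the fingers measure 119 mm over their backs; the gripper's body (75 mm by 177 mm) begins 78 mm behind the grasp point.
Start: joints at [-1.212, 0.087, 1.371, -0, 1.684, -0.103], TCP at [0.245, -0.492, 0.22] pointing down, gripper open.
Joint ranges: [-3.1, 3.1], [-0.76, 2.03], [0.27, 2.55], [-1.08, 4.22], [0.17, 2.65], [-2.57, 2.57]. Speed limits (rad/s): [2.79, 2.79, 3.14, 3.14, 3.14, 3.14].

### API

Orientations are given as [roll, pitch, yaw] about the fixed x, y, z axes, in that order (R = Rz(yaw) Ry(pitch) Rx(roll)).
In Python, from cell import * gives the robot as it stands. The module is installed in compiled form; this text tells all that it offers. Calls block until the motion is done:
- goto(position, orientation): joint-space move of the TCP to a pose.
- move_l(position, frame=None, v=0.15, contact_N=None): straight line of the TCP; frame=None keeps the orientation; v is the mean speed in m/s. With contact_N (N) it stops when the force on the tool has changed by that much, and returns True; else False.
- move_j(angles): joint-space move.
- command_gripper(opening, effort=None): finger opening in m; effort is the grip in N (None keeps the last); returns when the fingers have stopped.
- wait(seconds).
- solve_ik(position, orientation): joint angles nearest the present ones, or None.
- sense(): the state.
- snapshot(name): name is "side" or "top"; returns the picture (400x640x3 uint8, red, green, blue); there is no depth.
- calibration(name): a dict with "mtx" (3x3 intrinsics, pixels), "k1" (the pictures are not rectified: a ray, as slopes to the right and down, at radius r is drawn at 1 + k1 r^2 times it, then the intrinsics apply), "extrinsics" (4x4, takes a point from camera to world coordinates). Camera axes: x right, y up, looking along -z (the intrinsics and any distortion apply to the point x, -y, -z); pixel columns grow to the right and rows downward; lengths in m; the calibration is good to about 2 mm. A picture is of the moment at which its call begins. calibration takes no time and is no camera call.
A pose or a line that the arm cannot do raises PlanningError and nothing moves.
- hand_in(): hands the job in, once; it reports no verdict.
The state is a dict: "clock": time; "q": joint angles; "joint_vel": joint speeds; "tau": joint torques, N m; "position": TCP position; "tcp_rot": TCP orientation; "force": force on the tool from outside, world axes, zero at the start; "moment": the same for the moment, N m; "width": finger opening in m.
Only numpy, scipy, OpenCV 4.12 (cv2) and the standard library are available. Lean on these libraries where they do the work, as an engineer would, in place of code of your own. Each camera call takes 0.05 s, during which the arm holds its last target. There are 200 camera calls.

### The job

Secure the chasing punches in their cassette. Push the standing spring-loaded metal flap over from its outer face until it lies flat across the punches, then, while pressing it down, slide its plate outward with a fingertip behind the rib until its rolled edge is tucked all the way beneath the retaining lip, and let go: it must stay shut on its own. Use the fingertips only, grip and lift nothing, and leave the punches in their notches and the loupe, dividers and brush where they are.

Things in the scene. Friction and masses are not known exactly. Their poses are not given: they have to be found in the camera images.
- cassette: flat wooden tray, 176 x 176 mm, rim 22 mm high, fixed; origin under its centre at table height. Its x axis runs along the four punches and the hinge pin, its +y side carries the hinge, its -y side the lip, z is up; it stands turned by up to 0.5 rad about z. Four punches lie side by side along x in two dark notched rails (x = +-44 mm); only the flap stands above 36 mm
- hinge_pin (a point): middle of the steel hinge pin, 55 mm to +y from the cassette's centre and 27.5 mm above the table; axes as the cassette's. The flap (60 mm wide along x) turns about the x axis through this point
- lip (a point): middle of the retaining lip, on its underside, 32 mm above the table and 57 mm to -y from the cassette's centre: a fixed steel angle 70 mm long in x whose 3 mm thick top overhangs towards the hinge; its turned-up mouth begins 108 mm from the pin and its upright web stands 122 mm from the pin. A 2 mm gap is left between the flap's edge and the lip when the flap is pressed fully down
- flap_hinge (a joint): angle of the flap, rad: 0 lying flat across the tray, about 1.57 upright, 2.1 leaning fully back over the +y side; it starts at rest between 1.5 and 1.95. A light spring lifts it: let go before it is tucked, it springs up again (about 1 N at the rib holds it down). Its outer face is the one that looks to +y when it stands and up when it is shut
- flap_slide (a joint): how far the flap's plate is slid outward from its hinge sheath, m: 0 fully in (the start, to 1 mm), 0.014 fully out. Along the plate, away from the pin; it moves against about 2 N of friction and stays where it is left. Within 3 mm of fully in, the edge clears the lip as the flap folds; tucked fully home it is at about 0.014
- rib_foot (a point): on the flap's outer face, at the foot of the finger rib's hinge-side face, 80 mm from the pin along the plate when slid in; y axis along the plate towards the pin, z out of the outer face. The rib: 44 mm long in x, 6 mm wide, 7 mm above the face. Between rib and sheath (ends 32 mm from the pin) the plate is bare, 56 mm wide, 3 mm thick; shut, its outer face is 29 mm above the table
- flap_edge (a point): middle of the flap's free edge, a rolled hem 5 mm thick, 105 mm from the pin when slid in, axes as rib_foot
- flap_liner: grey felt lining on the flap's inner face (towards the punches); not to be touched: it is only met by fingers that grip the flap
- punch_6: steel punch, the longest, 150 mm long, about 9 mm thick, lying in the cassette's notches 14 to 23 mm above the table (which notch varies); origin on its underside at mid-length; leave it there
- punch_9: steel punch, flat-tipped, 125 mm long, about 9 mm thick, lying in the cassette's notches 14 to 23 mm above the table (which notch varies); origin on its underside at mid-length; leave it there
- punch_10: steel punch, 119 mm long, about 9 mm thick, lying in the cassette's notches 14 to 23 mm above the table (which notch varies); origin on its underside at mid-length; leave it there
- punch_11: steel punch, the shortest, 110 mm long, about 9 mm thick, lying in the cassette's notches 14 to 23 mm above the table (which notch varies); origin on its underside at mid-length; leave it there
- loupe: black eye loupe, a cup 41 mm across and 34 mm high, standing about 60 mm beyond the cassette's +x edge; origin under its centre; leave it alone
- dividers: steel dividers lying flat, 128 x 84 mm, 9 mm high, on the table on the -y side of the cassette; origin under the middle; leave them alone
- brass_brush: long narrow wooden brush, 25 mm high, about 200 mm long, lying beyond the cassette's +x edge; origin under its middle; leave it alone

How it is judged:
By the outcome, as a careful person would: the job done as asked, in the order asked, and still so for the second after the job is handed in, with the robot touching nothing.
It also fails if it takes over 42 s, if anything falls off the work surface, if the arm or the gripper's body presses on something with over 40 N, if the wrist force passes 120 N, or if a joint passes its speed limit or range.

## Working session

There is one attempt and no reset: what is moved stays moved. The work goes in short steps, each a Python script; the robot and the scene stay as the last script left them, time stands still between calls to the robot, and variables do not carry over. Pictures are saved under pics/ and viewed, about 8 in all and at most 12, crops included, and the job is handed in when it is done.

```bash
mkdir -p pics; python3 - <<'E'
from cell import *
import cv2
for n in("top","side"):
    cv2.imwrite(f"pics/{n}0.png",cv2.cvtColor(snapshot(n),cv2.COLOR_RGB2BGR))
    c=calibration(n);print(c)
s=sense();print(s["clock"],s["tcp_rot"],s["width"],s["force"])
E
```

```text
{'mtx': array([[507.44995792,   0.        , 312.62145398],
       [  0.        , 507.44995792, 198.82824676],
       [  0.        ,   0.        ,   1.        ]]), 'k1': -0.12981202197449002, 'extrinsics': array([[-0.00398089,  0.98087143, -0.19461601,  0.44882527],
       [-0.99994983, -0.00569342, -0.00824096, -0.04932114],
       [-0.00919136,  0.19457344,  0.98084489,  0.90012552],
       [ 0.        ,  0.        ,  0.        ,  1.        ]])}
{'mtx': array([[394.77081203,   0.        , 328.11999354],
       [  0.        , 394.77081203, 196.04061627],
       [  0.        ,   0.        ,   1.        ]]), 'k1': -0.022574474405451957, 'extrinsics': array([[ 0.91281332,  0.12469319, -0.3888746 ,  0.25815206],
       [-0.40788302,  0.32520629, -0.85315433, -0.80849799],
       [ 0.02008193,  0.93738598,  0.34771286,  0.37147574],
       [ 0.        ,  0.        ,  0.        ,  1.        ]])}
0.1 [3.03581063 1.56885295 1.92679023] 0.09417486059609723 [ 0.54052939 -0.73108564  0.07925536]
```

View pics/top0.png

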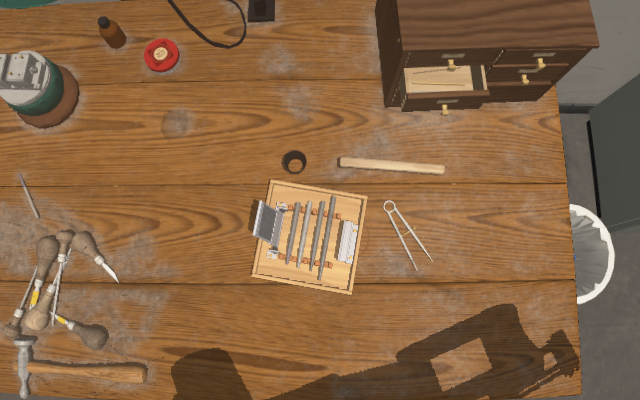

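View pics/side0.png

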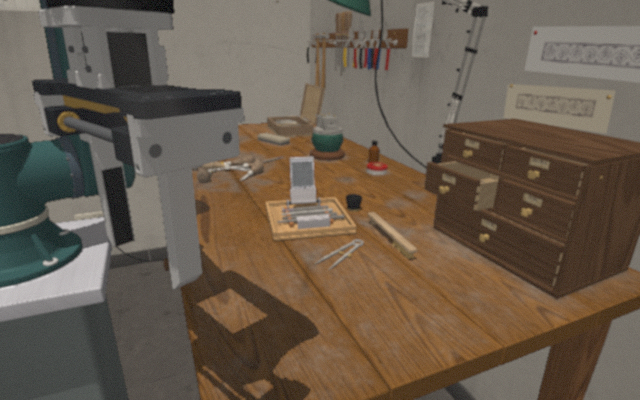

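```bash
cat > h.py <<'E'
import numpy as np, cv2
from cell import *
def ray(n,px):
    c=calibration(n); K=c["mtx"]
    u=cv2.undistortPoints(np.array(px,float).reshape(-1,1,2),K,np.array([c["k1"],0,0,0.]))[:,0]
    d=np.c_[u[:,0],-u[:,1],-np.ones(len(u))]@c["extrinsics"][:3,:3].T
    return c["extrinsics"][:3,3],d
def onplane(n,px,z):
    o,d=ray(n,px); return o+d*((z-o[2])/d[:,2])[:,None]
def proj(n,P):
    c=calibration(n);E=c["extrinsics"];p=(np.atleast_2d(P)-E[:3,3])@E[:3,:3]
    s=np.c_[p[:,0],-p[:,1]]/-p[:,2:3]; s=s*(1+c["k1"]*(s**2).sum(1))[:,None]
    return s@c["mtx"][:2,:2].T+c["mtx"][:2,2]
def save(n,name,box,f):
    im=cv2.cvtColor(snapshot(n),cv2.COLOR_RGB2BGR);x0,y0,x1,y1=box
    cv2.imwrite("pics/"+name,cv2.resize(im[y0:y1,x0:x1],None,fx=f,fy=f,interpolation=cv2.INTER_CUBIC))
E
python3 - <<'E'
from h import *
im=cv2.imread("pics/top0.png")
hsv=cv2.cvtColor(im[160:310,235:385],cv2.COLOR_BGR2HSV)
print(hsv[60:62,22:26].tolist(), hsv[110,30:34].tolist(), hsv[5,5].tolist())
t=cv2.resize(im[170:305,240:380],None,fx=4,fy=4,interpolation=cv2.INTER_CUBIC)
s=cv2.resize(cv2.imread("pics/side0.png")[145:245,255:365],None,fx=5,fy=5,interpolation=cv2.INTER_CUBIC)
cv2.imwrite("pics/tz.png",t);cv2.imwrite("pics/sz.png",s)
P=onplane("top",[(271,181),(367,197),(352,294),(252,277)],.022)
print(P.round(4),P.mean(0),np.linalg.norm(np.diff(P,axis=0),axis=1))
E
```

```text
[[[5, 7, 223], [3, 14, 166], [4, 14, 147], [12, 8, 157]], [[176, 8, 216], [3, 15, 158], [9, 13, 137], [10, 10, 146]]] [[16, 119, 223], [16, 120, 224], [16, 119, 223], [16, 118, 223]] [15, 165, 167]
[[ 0.6558  0.032   0.022 ]
 [ 0.6258 -0.138   0.022 ]
 [ 0.4569 -0.1086  0.022 ]
 [ 0.4864  0.063   0.022 ]] [ 0.55623482 -0.03789187  0.022     ] [0.1726583  0.17145819 0.17409936]
```

View pics/tz.png

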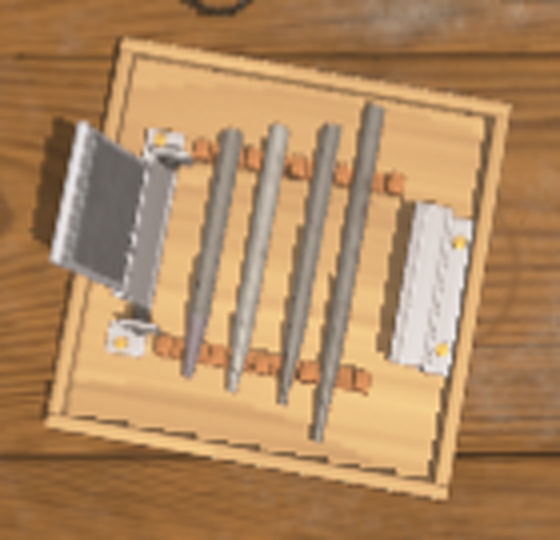

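View pics/sz.png

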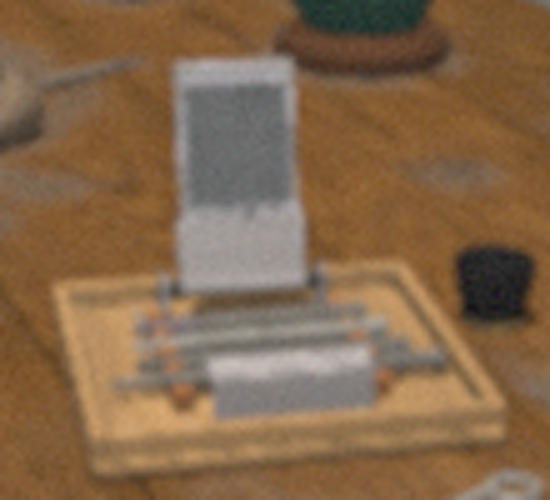

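```bash
python3 - <<'E'
from h import *
z=lambda a,f,o:(np.array(a,float)+.5)/f-.5+np.array(o)
T=lambda a:z(a,4,(240,170)); S=lambda a:z(a,5,(255,145))
A=onplane("top",T([(121,38),(511,105),(446,497),(46,425)]),.022) # ++ +- -- -+
B=onplane("side",S([(402,262),(506,405),(95,443),(55,284)]),.022)
for P in(A,B):
    d=(P[0]+P[1]-P[2]-P[3])[:2]; e=(P[0]+P[3]-P[1]-P[2])[:2]
    print(P.mean(0).round(4),"yaw",np.arctan2(d[1],d[0]),np.arctan2(-e[0],e[1]),"size",np.linalg.norm(d)/2,np.linalg.norm(e)/2)
# lip outline top at z .035
L=onplane("top",T([(416,200),(472,218),(441,374),(388,362)]),.035)
print("lip",L.round(4))
def tri(a,b):
    o1,d1=ray("top",T([a]));o2,d2=ray("side",S([b]));d1,d2=d1[0],d2[0]
    s=np.linalg.lstsq(np.c_[d1,-d2],o2-o1,rcond=None)[0]
    p,q=o1+s[0]*d1,o2+s[1]*d2
    return (p+q)/2,np.linalg.norm(p-q)
y=np.mean([np.arctan2(*((A[0]+A[1]-A[2]-A[3])[[1,0]])),np.arctan2(-(A[0]+A[3]-A[1]-A[2])[0],(A[0]+A[3]-A[1]-A[2])[1])])
c,s=np.cos(y),np.sin(y);R=np.array([[c,-s],[s,c]]);C=A.mean(0)[:2]
print("lip loc",((L[:,:2]-C)@R).round(4))
for a,b in(((82,122),(294,60)),((53,262),(175,62))):
    p,g=tri(a,b); l=(p[:2]-C)@R; print(p.round(4),g,"local",l.round(4),"angle",np.arctan2(p[2]-.0275,-(l[1]-.055)),"r",np.hypot(p[2]-.0275,l[1]-.055))
hp=onplane("top",T([(183,158),(152,326)]),.0275);print("hinge ends",((hp[:,:2]-C)@R).round(4))
E
```

```text
[ 0.5581 -0.0368  0.022 ] yaw -0.17989863346512 -0.18009766306021097 size 0.1736257016047373 0.17503948884927747
[ 0.5605 -0.035   0.022 ] yaw -0.17738617245312924 -0.1838435328046255 size 0.17446602331725652 0.17863974359668278
lip [[ 0.5836 -0.0954  0.035 ]
 [ 0.5756 -0.1194  0.035 ]
 [ 0.5087 -0.1049  0.035 ]
 [ 0.514  -0.0824  0.035 ]]
lip loc [[ 0.0355 -0.0531]
 [ 0.032  -0.0781]
 [-0.0364 -0.0759]
 [-0.0353 -0.0528]]
[0.6013 0.0377 0.1321] 0.0034756589458276575 local [0.0291 0.0811] angle 1.8151284361439675 r 0.10775561021104116
[0.546  0.0481 0.1336] 0.0020590853425569897 local [-0.0271  0.0814] angle 1.8143426887136442 r 0.10931025622106111
hinge ends [[ 0.0374  0.05  ]
 [-0.0371  0.0496]]
```

```bash
cat >> h.py <<'E'
YAW=-.18; C=np.array([.559,-.0363]); O=[0,np.pi/2,YAW]
RM=np.array([[np.cos(YAW),-np.sin(YAW)],[np.sin(YAW),np.cos(YAW)]])
def tcp(yc,zc,x=0.): # bottom -y edge of the closed fingertips, cassette frame -> TCP
    return [*(C+RM@np.array([x,yc+.008])),zc+.014]
def st():
    s=sense();l=RM.T@(np.array(s["position"][:2])-C);f=np.array(s["force"]);fl=np.r_[RM.T@f[:2],f[2]]
    print("t%.1f"%s["clock"],"edge y %.4f z %.4f r %.4f"%(l[1]-.008,s["position"][2]-.014,.055-l[1]+.008),"F",fl.round(1));return fl
E
python3 - <<'E'
from h import *
command_gripper(0,20); print(sense()["width"])
q=solve_ik(tcp(.115,.2),O);print(q)
goto(tcp(.115,.2),O); st()
move_l(tcp(.115,.094),v=.2); f0=st()
r=.066
for k,th in enumerate(np.r_[1.57,np.linspace(1.4,.2,9)]):
    move_l(tcp(.055-r*np.cos(th)+.0015*np.sin(th),.0275+r*np.sin(th)+.0015*np.cos(th)),v=.08)
    f=st()
    if np.linalg.norm(f-f0)>15: print("stop");break
save("side","s1.png",(255,110,385,245),4); save("top","t1.png",(240,170,380,305),4)
E
```

```text
0.0006847853820211174
[ 4.82342848e-02  1.71264450e-01  1.28790148e+00 -4.44089210e-16
  1.68242672e+00  2.28234285e-01]
t3.9 edge y 0.1140 z 0.2000 r -0.0590 F [0.4 0.5 0.4]
t4.6 edge y 0.1148 z 0.0950 r -0.0598 F [-0.2 -0.  -0.3]
t5.5 edge y 0.0565 z 0.0934 r -0.0015 F [-0.7 -0.2  0.7]
t5.8 edge y 0.0449 z 0.0926 r 0.0101 F [-0.2  0.1 -0.3]
t6.0 edge y 0.0351 z 0.0904 r 0.0199 F [-1.1  1.  -0.7]
t6.3 edge y 0.0259 z 0.0866 r 0.0291 F [ 0.1  0.2 -0.7]
t6.6 edge y 0.0173 z 0.0816 r 0.0377 F [-1.   0.7  0.6]
t6.8 edge y 0.0097 z 0.0753 r 0.0453 F [-0.9  0.2 -0.6]
t7.1 edge y 0.0030 z 0.0680 r 0.0520 F [0.1 0.6 0.7]
t7.4 edge y -0.0025 z 0.0597 r 0.0575 F [0.2 0.5 0.6]
t7.7 edge y -0.0068 z 0.0508 r 0.0618 F [-0.1 -0.7  0.1]
t8.0 edge y -0.0096 z 0.0412 r 0.0646 F [-0.9 -0.8  0.3]
```

View pics/s1.png

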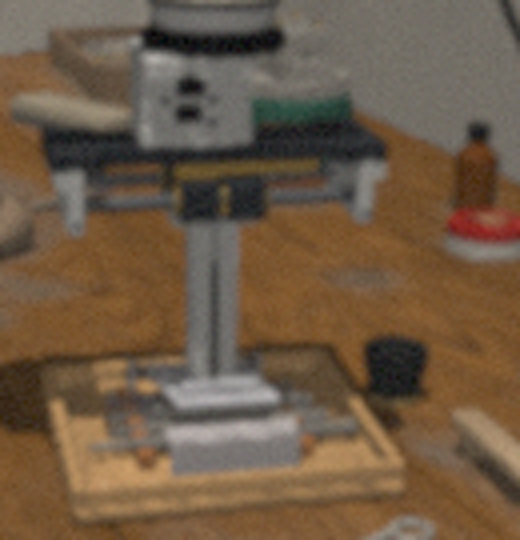

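The side view shows the flap nearly flat under the closed fingertips (tips near pixel 215,378), with the rib plate ahead of them and its edge clear of the lip. Next I press it down.

```bash
python3 - <<'E'
from h import *
r=.066;st()
move_l(tcp(.055-r,.033),v=.05);f0=st()
print(move_l(tcp(.055-r,.0235),v=.012,contact_N=5));st();wait(.3);st()
save("side","s2.png",(255,110,385,245),4)
E
```

```text
t8.1 edge y -0.0094 z 0.0419 r 0.0644 F [0.3 0.6 0.2]
t8.4 edge y -0.0111 z 0.0324 r 0.0661 F [-0.4 -0.6  0.7]
True
t8.9 edge y -0.0111 z 0.0287 r 0.0661 F [-1.4  0.4  6.7]
t9.2 edge y -0.0111 z 0.0286 r 0.0661 F [-1.4 -0.1  5.9]
```

View pics/s2.png

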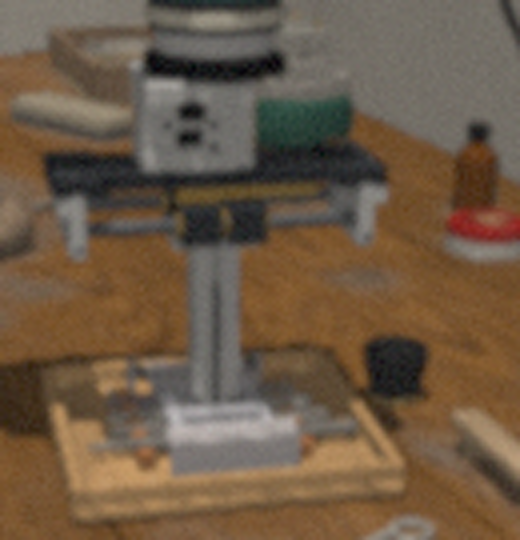

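The flap is flat: the tip is at 28.7 mm against the 29 mm expected, pressing with about 6 N, and the edge has cleared the lip mouth. Now I slide it outward.

```bash
python3 - <<'E'
from h import *
z=.0284; r=.0661
while r<.099:
    r+=.002
    move_l(tcp(.055-r,z),v=.02)
    f=st()
    if f[2]<4: z-=.0003
    if f[2]>9: z+=.0003
    if f[1]>14 or abs(f).max()>30: print("stop");break
save("side","s3.png",(255,110,385,245),4); save("top","t3.png",(240,170,380,305),4)
E
```

```text
t9.5 edge y -0.0129 z 0.0288 r 0.0679 F [-0.1  1.5  3.6]
t9.8 edge y -0.0150 z 0.0286 r 0.0700 F [0.2 1.3 5.1]
t10.0 edge y -0.0171 z 0.0286 r 0.0721 F [0.1 0.9 5. ]
t10.3 edge y -0.0192 z 0.0285 r 0.0742 F [0.5 1.2 4.8]
t10.5 edge y -0.0212 z 0.0286 r 0.0762 F [-1.   1.7  4.3]
t10.8 edge y -0.0232 z 0.0285 r 0.0782 F [0.1 2.2 4.4]
t11.0 edge y -0.0252 z 0.0285 r 0.0802 F [-0.4  1.1  5.1]
t11.3 edge y -0.0268 z 0.0285 r 0.0818 F [-0.6  2.2  4.7]
t11.5 edge y -0.0286 z 0.0284 r 0.0836 F [0.8 4.  5.4]
t11.8 edge y -0.0307 z 0.0283 r 0.0857 F [0.4 3.3 4.3]
t12.0 edge y -0.0327 z 0.0283 r 0.0877 F [0.3 4.1 6.2]
t12.3 edge y -0.0348 z 0.0282 r 0.0898 F [-0.4  2.5  4.6]
t12.5 edge y -0.0369 z 0.0282 r 0.0919 F [-0.7  4.2  5.2]
t12.8 edge y -0.0379 z 0.0281 r 0.0929 F [-0.1  5.5  5.1]
t13.0 edge y -0.0381 z 0.0280 r 0.0931 F [0.1 9.2 4.6]
t13.3 edge y -0.0383 z 0.0280 r 0.0933 F [ 1.2 14.1  3.4]
stop
```

View pics/s3.png

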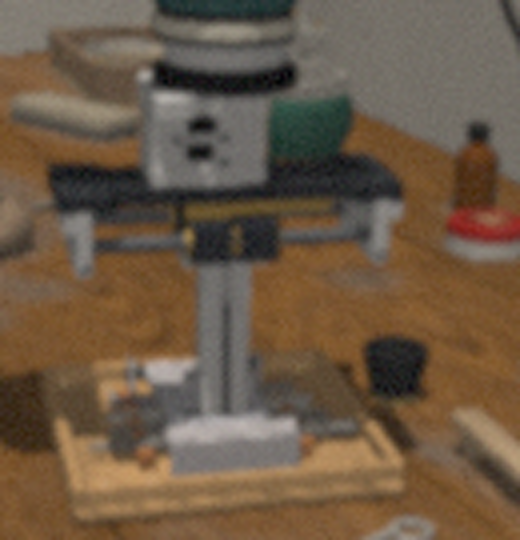

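The slide came to a hard stop at r = 93.3 mm after about 13 mm of travel (94 nominal, calibration 2 mm). The side view shows the flap lying under the lip at pixel (235,430). I'll release, retreat and check.

```bash
python3 - <<'E'
from h import *
move_l(tcp(.055-.0945-.001,.0280),v=.01);st()   # firm final push
move_l(tcp(.055-.0936,.0280),v=.01);st()
move_l(tcp(.055-.0934,.045),v=.03);st()
move_l(tcp(.055-.0934,.20),v=.2)
p=sense()["position"]; goto([.40,.25,.25],O); wait(.5);st()
save("side","s4.png",(255,145,365,245),5); save("top","t4.png",(240,170,380,305),4)
E
```

```text
t13.8 edge y -0.0381 z 0.0280 r 0.0931 F [0.5 8.9 5. ]
t14.1 edge y -0.0379 z 0.0281 r 0.0929 F [-0.2  4.4  4.6]
t14.8 edge y -0.0390 z 0.0450 r 0.0940 F [-0.8 -0.2 -0.7]
t17.6 edge y 0.2451 z 0.2360 r -0.1901 F [-0.6  0.1 -0.5]
```

View pics/t4.png

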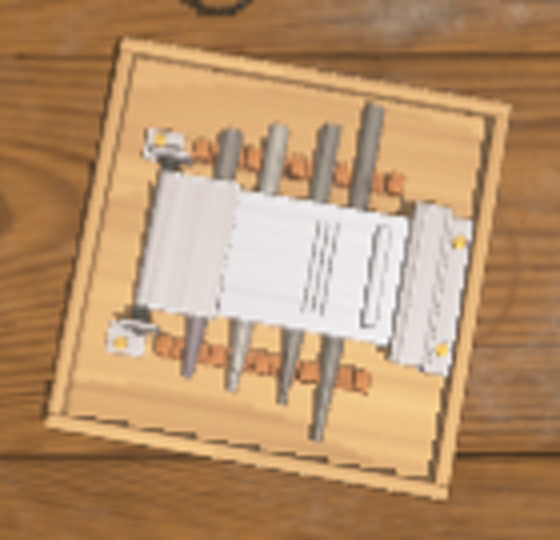

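View pics/s4.png

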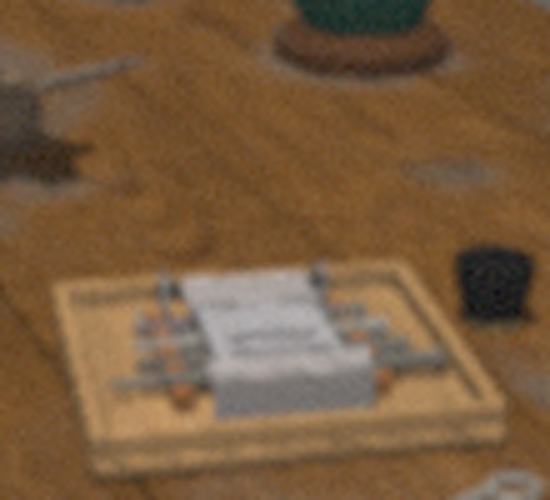

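```bash
python3 - <<'E'
from h import *
T=lambda a:(np.array(a,float)+.5)/4-.5+np.array((240,170))
P=onplane("top",T([(376,226),(362,325),(239,190),(218,312),(408,275)]),[.036]) 
print("rib/rib/sheath/sheath/lip mouth r",(.055-((P[:,:2]-C)@RM)[:,1]).round(4))
a=cv2.cvtColor(snapshot("top"),cv2.COLOR_RGB2BGR).astype(int);b=cv2.imread("pics/top0.png").astype(int)
d=abs(a-b).max(2)
for n,(x0,y0,x1,y1) in dict(loupe=(278,146,310,178),brush=(335,152,448,178),div=(380,196,436,274),punch_lo=(280,258,325,282),punch_hi=(290,192,338,206)).items(): print(n,(d[y0:y1,x0:x1]>40).sum())
E
```

```text
rib/rib/sheath/sheath/lip mouth r [0.0936 0.0949 0.0328 0.0335 0.1106]
loupe 0
brush 0
div 0
punch_lo 0
punch_hi 0
```

```bash
python3 -c "
from cell import *
hand_in(); print(sense()['clock'])"
```

```text
the job is handed in; nothing more can be done
the job is handed in; nothing more can be done
```

The flap is shut over the punches and tucked under the lip. I handed the job in after about 18 s of the 42 s allowed.

- **What I did:** with the closed fingertips I pushed the flap over from its outer face until it lay flat. The tip was then at 28.7 mm, against the 29 mm expected. Pressing down with about 5 N, I slid the plate outward with the fingertips behind the rib until it stopped hard, at 14 N. Then I lifted straight off and moved the arm clear.
- **Flap:** after release it stayed shut under the lip, about 3 s after the fingertips lifted off. The rib's hinge-side face measured 93.6 to 94.9 mm from the pin in the top view, against 94 mm when fully home.
- **Punches, loupe, dividers and brush:** the top view showed no changed pixels at the loupe, the dividers, the brush or the punch ends.
- **One small disagreement:** the fingertips stopped at 93.3 mm from the pin, 0.7 mm short of nominal. That is within the 2 mm calibration tolerance.

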